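# Load a tube rack into the sprung feeder

## Robot

A 7-joint arm with a two-finger parallel gripper is mounted at the origin on the work surface. World frame = base frame: x ahead of the robot, y to its left, z up, the work surface at z = 0. Lengths are in m, angles in rad, forces in N, time in s.
With the tool pointing down it reaches from about 0.35 to 0.9 m from the base axis. Payload 19.9 kg.
Tool frame: the origin (TCP) lies on the centre line of the jaws, within the pads' length; the fingertips stand 8 mm ahead of it and the grasp point (between the pads) lies 11 mm behind it (manip.finger_overhang is the z of the fingertips in the tool frame, in m); z points along the fingers, y is the line along which they close (so a half turn about z gives the same grasp; the last joint's range is limited). The gripper opens to 85 mm and grips with 20 to 120 N. Pads are 22 mm wide; open, the fingers measure 114 mm over their backs; the gripper's body (76 mm by 85 mm) begins 54 mm behind the grasp point. The pads swing forward as they close: fully open they stand 13 mm farther back than shut.
Start: joints at [-1.159, 0.417, -0.01, 1.614, 0.005, 1.111, -0.053], TCP at [0.273, 0.562, 0.215] pointing down, gripper open.
Joint ranges: [-2.81, 2.81], [-0.39, 2.02], [-1.27, 1.25], [0.06, 2.57], [-1.19, 4.33], [0.19, 2], [-2.82, 2.82]. Speed limits (rad/s): [1.89, 1.89, 2.39, 2.39, 3.01, 3.01, 3.01].

## Interface

Orientations are given as a unit quaternion [x, y, z, w].
In Python, from cell import manip, imaging gives the robot as it stands. Calls block until the motion is done:
- manip.move_to(position, orientation): joint-space move of the TCP to a pose.
- manip.move_l(position, frame=None, speed=0.15, threshold=None): straight line of the TCP; frame=None keeps the orientation; speed is the mean speed in m/s. With threshold (N) it stops when the force on the tool has changed by that much, and returns True; else False.
- manip.movej(angles): joint-space move.
- manip.gripper_open() and manip.close(): open the fingers fully, or close them until they stop; the grip force is fixed at half the most.
- manip.pause(seconds).
- manip.inverse_kinematics(position, orientation): joint angles nearest the present ones, or None.
- manip.get_state(): the state.
- imaging.capture(name): name is "side" or "top" or "wrist"; returns the picture (420x560x3 uint8, red, green, blue); there is no depth.
- imaging.calibration(name): a dict with "fx", "fy", "cx", "cy" (pixels), "xyz" and "rotation" of the camera in the world; the wrist camera has in their place "tool_from_camera" (4x4, takes a point from camera to tool coordinates, whose origin is the TCP and whose axes are the flange's). Camera axes: x right, y down, z forward; pixel columns grow to the right and rows downward; lengths in m; the calibration is good to about 2 mm. A picture is of the moment at which its call begins: read the wrist's pose just before it. calibration takes no time and is no camera call.
A pose or a line that the arm cannot do raises manip.PlanningError and nothing moves.
- manip.sign_off(): hands the job in; it is judged then, once.
The state is a dict: "clock": time; "q": joint angles; "qd": joint speeds; "effort": joint torques, N m; "ee_pos": TCP position; "tool_rot": TCP orientation; "contact_force": force on the tool from outside, world axes, zero at the start; "ft_torque": the same for the moment, N m; "opening": opening from 0.0 (shut) to 1.0 (fully open); "grip_force": force on a finger pad.
Only numpy, scipy, OpenCV 4.12 (cv2) and the standard library are available. Lean on these libraries where they do the work, as an engineer would, in place of code of your own. Each camera call takes 0.05 s, during which the arm holds its last target. There are 200 camera calls.

## Task

Load the ten-tube rack into the sloping feeder. Pull the feeder's sprung follower back by its black knob, step the knob sideways into the holding notch and let go so that it stays parked; then stand the ten-tube rack in the lane between the end stop and the parked follower, and let go of it; finally bring the knob back out of the notch so that the spring follower closes up on the rack and holds it hard against the end stop. Leave the six-tube rack and the jar where they are, and do not tip a rack over.

Things in the scene. Friction and masses are not known exactly. Their poses are not given: they have to be found in the camera images.
- bed: Sloping bed (220 mm long) of the white wedge-shaped feeder, fixed to the table. It rises 28 deg away from the robot: lean the tool so (fingers ahead and down) to work square to it. Origin: on the lane floor, mid width and mid length, 55 mm above the table; x up the slope, y along the lane, z square out. Lane 56 mm wide (x -28 to 28), lower lip 16 mm high, upper lip 10 mm, each 8 thick.
- stop_face (a point): Middle of the face of the lane's fixed end stop (45 mm high), bed axes x 0, y -85, z 22 mm. Axes as the bed's. The rack's end must finish against it.
- notch (a point): Where the stem's axis stands when parked in the holding notch, at the top of the flat aluminium gate plate: bed x 114, y 50, z 30 mm (plate: x 65 to 146, y -60 to 110, 6 thick). Its J slot, 14 wide: long leg along y at x 90; at its +y end it turns up the slope (+x) by 24, then back (-y) into the notch. The tongue between leg and notch ends at y 58. Axes as the bed's.
- follower (a joint): Travel in m along bed +y, away from the stop, of the sprung grey plate across the lane (52 wide, 45 high, 14 thick). Gap to the stop = 0.045 + travel. 0 at rest, at most 0.108. Spring back to 0: 4 N at 0, 11 N at full travel. The knob can step sideways only above 0.093 (aim for 0.101). Parked 0.080; closed on the ten-tube rack 0.060.
- knob (a joint): Sideways step in m of the knob up the slope (bed +x): 0 in the long leg, 0.024 in line with the notch, at most 0.026. A weak spring (1 to 2.5 N) returns it to 0 unless the stem sits behind the tongue in the notch.
- knob_grip (a point): Centre of the black cylindrical knob (30 mm diameter, 32 high, axis square to the bed) on a 10 mm steel stem, tied to the follower. Bed axes: x = 90 mm + sideways step, y = -30 mm + follower travel, z = 76 (knob 60 to 92). Axes as the bed's.
- follower_face (a point): Middle of the follower's rubber face that looks to the end stop (bed -y), 24 mm above the lane floor. Axes as the bed's.
- rack: The ten-tube rack: loose white plastic block 42 (its x) x 105 (its y) x 64 mm high with a weighted foot, two rows of five capped tubes up to 86 mm, mass 0.2 to 0.35 kg, standing on the table. Origin: centre of its underside, z up. The same either way round. It goes in with its length along the lane.
- short_rack: The six-tube rack, not wanted: the same but only 65 mm long (two rows of three). Origin: centre of its underside.
- jar: Loose white-capped jar, 52 mm diameter, 75 mm high. Origin: centre of its underside. To be left alone.

How it is judged:
By the outcome, as a careful person would: the job done as asked, in the order asked, and still so for the second after the job is handed in, with the robot touching nothing.
It also fails if it takes over 64 s, if anything falls off the work surface, if the arm or the gripper's body presses on something with over 40 N, if the wrist force passes 120 N, or if a joint passes its speed limit or range.

## Working session

There is one attempt and no reset: what is moved stays moved. The work goes in short steps, each a Python script; the robot and the scene stay as the last script left them, time stands still between calls to the robot, and variables do not carry over. Pictures are saved under pics/ and viewed, at most 10 in all, crops included, and the job is handed in when it is done.

```bash
mkdir -p pics; ls
python3 - <<'E'
from cell import manip, imaging
import cv2
for n in ("top","side"):
    im=imaging.capture(n); cv2.imwrite(f"pics/{n}0.png",im[:,:,::-1]); c=imaging.calibration(n); print(n,c)
print(imaging.calibration("wrist"),manip.finger_overhang); s=manip.get_state(); print(s)
E
```

```text
pics
top {'fx': 507.27886639134175, 'fy': 507.27886639134175, 'cx': 269.11889109280474, 'cy': 207.13823521129305, 'xyz': array([ 0.36448446, -0.13639875,  1.25928642]), 'rotation': array([ 0.70518809, -0.70454341,  0.05014005, -0.06176019])}
side {'fx': 494.88891829901996, 'fy': 494.88891829901996, 'cx': 286.412767953768, 'cy': 205.84011284231104, 'xyz': array([ 0.0439858 , -0.65213443,  1.02123906]), 'rotation': array([ 0.86837181, -0.35945785,  0.12238456, -0.31897096])}
{'fx': 331.000347001357, 'fy': 331.000347001357, 'cx': 274.1998308330316, 'cy': 213.8383304008881, 'tool_from_camera': array([[-1.51663950e-04, -9.57831240e-01, -2.87331330e-01,
         7.27893524e-02],
       [ 9.99999934e-01, -5.01430610e-05, -3.60682384e-04,
        -6.33524025e-04],
       [ 3.31065183e-04, -2.87331366e-01,  9.57831184e-01,
        -1.59310220e-01],
       [ 0.00000000e+00,  0.00000000e+00,  0.00000000e+00,
         1.00000000e+00]])} 0.008
{'clock': 0.1, 'q': array([-1.15952247,  0.41792094, -0.01035053,  1.614084  ,  0.00469938,
        1.11070828, -0.05302557]), 'qd': array([-0.00033184, -0.00151059,  0.0002621 ,  0.00027872,  0.0005623 ,
        0.00053172, -0.000527  ]), 'effort': array([ 2.06276651e-03, -8.65820289e+01,  6.81311600e-01, -4.35635018e+01,
        1.94226141e-02,  4.92099876e-03, -5.61906677e-05]), 'ee_pos': array([0.27325642, 0.56174325, 0.21413107]), 'tool_rot': array([ 2.24445675e-01,  9.74486449e-01, -5.40595121e-04, -9.08044835e-05]), 'contact_force': array([ 0.30331443,  0.47929693, -1.16813672]), 'ft_torque': array([-0.01400712, -0.04583069,  0.0085502 ]), 'grip_force': 0.0, 'opening': 0.9978737270168633}
```

View pics/top0.png

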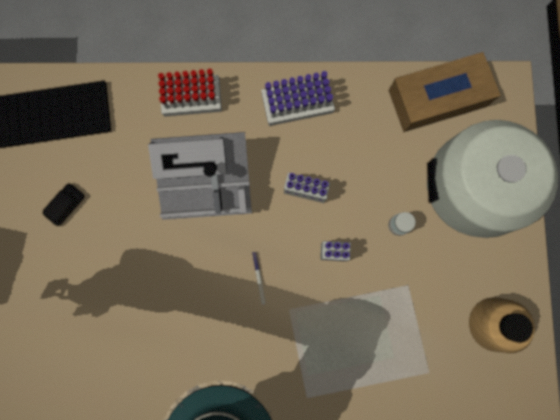

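View pics/side0.png

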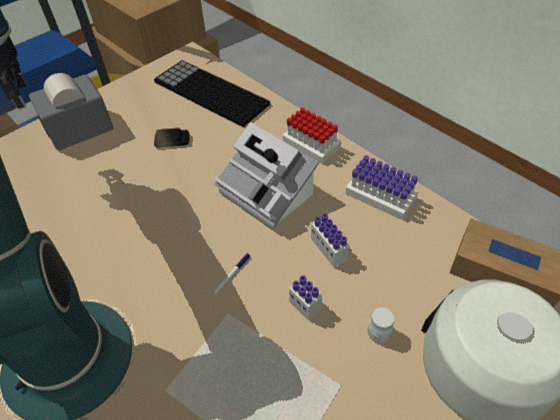

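The top view shows the feeder around (200,175) with its knob at (210,170). The ten-tube rack is at (307,187), the six-tube rack at (336,250) and the jar at (403,222). I'll zoom in for features.

Run:
```python
import cv2
a=cv2.imread("pics/top0.png")[120:230,140:340]; b=cv2.imread("pics/side0.png")[115:275,205:365]
cv2.imwrite("pics/topc.png",cv2.resize(a,None,fx=4,fy=4,interpolation=cv2.INTER_CUBIC))
cv2.imwrite("pics/sidec.png",cv2.resize(b,None,fx=3.75,fy=3.75,interpolation=cv2.INTER_CUBIC))
```

```text
(no output)
```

View pics/topc.png

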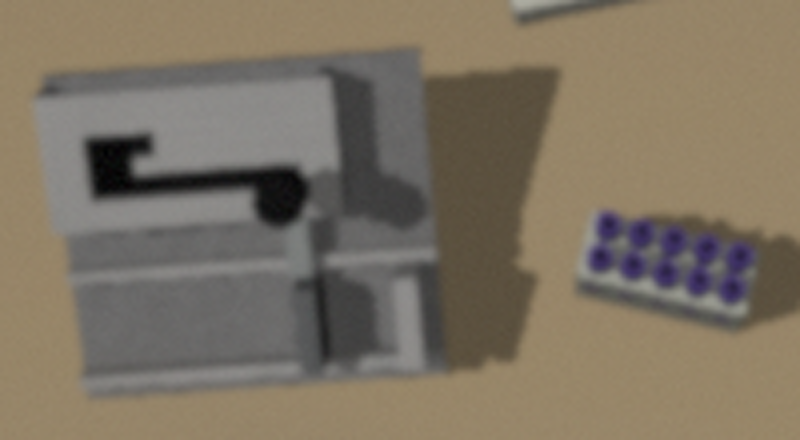

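View pics/sidec.png

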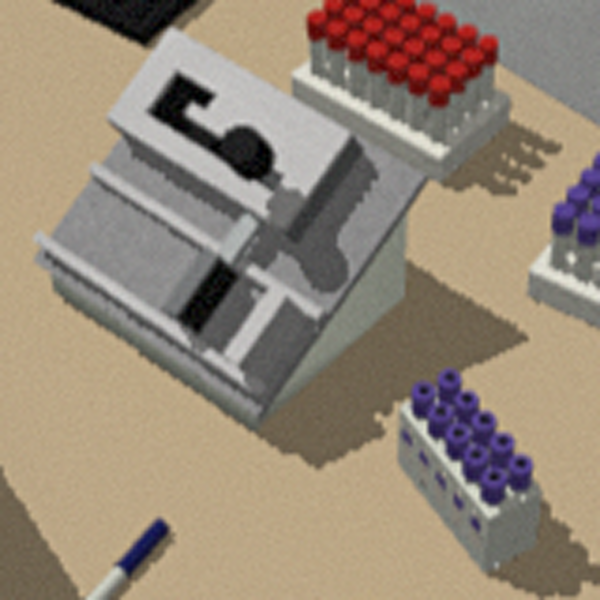

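The zoomed views show the gate plate corners, the knob disc (top crop 281,193; side crop 247,150) and all ten rack caps. Next I fit the poses.

```bash
cat > h.py <<'E'
import numpy as np
from scipy.spatial.transform import Rotation as R
from scipy.optimize import least_squares
from cell import manip, imaging
def cam(n):
    c=imaging.calibration(n)
    if n=="wrist":
        s=manip.get_state(); T=np.eye(4); T[:3,:3]=R.from_quat(s["tool_rot"]).as_matrix(); T[:3,3]=s["ee_pos"]
        M=T@c["tool_from_camera"]; return c,M[:3,3],M[:3,:3]
    return c,np.array(c["xyz"]),R.from_quat(c["rotation"]).as_matrix()
def proj(k,P):
    c,t,M=k; q=(np.atleast_2d(P)-t)@M
    return np.c_[c["fx"]*q[:,0]/q[:,2]+c["cx"],c["fy"]*q[:,1]/q[:,2]+c["cy"]]
def ray(k,uv,z):
    c,t,M=k; d=M@np.array([(uv[0]-c["cx"])/c["fx"],(uv[1]-c["cy"])/c["fy"],1]); return t+d*(z-t[2])/d[2]
def bedrot(yaw): return R.from_euler("z",yaw)*R.from_euler("y",-28,degrees=True)
E
python3 - <<'E'
from h import *
K={n:cam(n) for n in("top","side")}
tc=lambda u,v:(140+(u-1.5)/4,120+(v-1.5)/4); sc=lambda u,v:(205+(u-1.4)/3.75,115+(v-1.4)/3.75)
B=[("top",(146,110,30),tc(38,97)),("top",(146,-60,30),tc(328,75)),("top",(65,110,30),tc(52,237)),("top",(90,-30,92),tc(281,193)),
("side",(146,110,30),sc(172,28)),("side",(65,110,30),sc(110,117)),("side",(146,-60,30),sc(355,138)),("side",(90,-30,92),sc(247,150))]
def f(p):
    return np.concatenate([(proj(K[n],[p[0],p[1],.055]+bedrot(p[2]).apply(np.array(P)/1e3))[0]-uv) for n,P,uv in B])
for ini in(0,):
    r=least_squares(f,[.5,.1,ini]); print(r.x,r.fun.reshape(-1,2).round(1))
for n,uv in(("top",tc(669,254)),("side",sc(472,434))): print(n,ray(K[n],uv,.086))
a,b=ray(K["top"],tc(610,225),.086),ray(K["top"],tc(740,256),.086); d=a-b; print(np.linalg.norm(d),np.arctan2(d[1],d[0]))
a,b=ray(K["top"],tc(600,258),.086),ray(K["top"],tc(732,290),.086); d=a-b; print(np.linalg.norm(d),np.arctan2(d[1],d[0]))
E
```

```text
[0.58126008 0.03707028 0.08267522] [[-0.7  0.2]
 [ 1.5 -0.4]
 [ 1.3 -0.4]
 [ 0.6  1.9]
 [ 0.2 -0.7]
 [-0.6  0.1]
 [ 0.2 -2. ]
 [-1.  -2. ]]
top [ 0.6092267  -0.20574158  0.086     ]
side [ 0.60310811 -0.21159919  0.086     ]
0.07869620572584914 1.3298034848606852
0.07977524505480918 1.3269110033310918
```

```bash
cat >> h.py <<'E'
BED=[.58126,.03707,.08268]
def b2w(p,b=None):
    b=b or BED; return np.array([b[0],b[1],.055])+bedrot(b[2]).apply(np.array(p)/1e3)
def w2b(w): return bedrot(BED[2]).inv().apply(np.array(w)-[BED[0],BED[1],.055])*1e3
def ori(base,ydir,s):   # tool z = -base z, tool y along +-base x ("x") or y ("y")
    M=base.as_matrix(); y=s*M[:,0 if ydir=="x" else 1]; z=-M[:,2]
    return R.from_matrix(np.c_[np.cross(y,z),y,z]).as_quat()
def snap(name,f):
    import cv2; im=imaging.capture(name); cv2.imwrite("pics/"+f,im[:,:,::-1])
E
python3 - <<'E'
from h import *
Q=bedrot(BED[2]); rk=R.from_euler("z",-.243)
for n,p,o in (("knob",b2w((90,-30,165)),(Q,"y")),("pull",b2w((114,71,65)),(Q,"y")),("rack",[.606,-.209,.04],(rk,"x")),("rackup",[.606,-.209,.25],(rk,"x")),("bed",b2w((-5,-24,35)),(Q,"x")),("bedup",b2w((-5,-24,135)),(Q,"x"))):
    for s in(1,-1):
        q=manip.inverse_kinematics(p,ori(*o,s)); print(n,s,None if q is None else q.round(2))
s=1
manip.move_to(b2w((90,-30,165)),ori(Q,"y",s))
K=cam("wrist"); snap("wrist","w1.png"); print(K[1:],manip.get_state()["clock"], w2b(manip.get_state()["ee_pos"]))
print(proj(K,[b2w((90,-30,92)),b2w((114,50,30)),b2w((146,110,30)),b2w((146,-60,30)),b2w((65,110,30))]))
E
```

```text
knob 1 [-0.71  0.09  0.69  2.09 -0.16  0.5   1.74]
knob -1 [-0.52  0.08  0.49  2.09 -0.12  0.5  -1.44]
pull 1 [-0.38  0.31  0.13  2.    0.12  0.36  1.29]
pull -1 [-0.76  0.36  0.6   2.01 -0.35  0.36 -1.43]
rack 1 [-0.15  0.74  0.62  1.71 -0.53  0.87  0.45]
rack -1 [-0.41  0.97  1.08  1.72 -0.96  1.08 -2.39]
rackup 1 [-0.29  0.53  0.84  1.55 -0.41  1.24  0.37]
rackup -1 [-0.42  0.64  1.08  1.56 -0.58  1.3  -2.64]
bed 1 [ 0.42  0.37 -0.56  2.24  1.12  0.2  -1.04]
bed -1 [ 0.72  0.47 -0.91  2.23  1.35  0.36  1.94]
bedup 1 [-0.7   0.06  0.65  2.31 -0.16  0.3   0.17]
bedup -1 [-1.16  0.09  1.15  2.32 -0.37  0.31 -2.76]
(array([ 0.44706412, -0.00436531,  0.34920297]), array([[-8.33041699e-02,  7.08515241e-01,  7.00761420e-01],
       [ 9.96524158e-01,  5.91342333e-02,  5.86749085e-02],
       [ 1.33077687e-04,  7.03213549e-01, -7.10978682e-01]])) 2.4 [ 90.16399551 -29.33492718 164.92374438]
[[274.2860046  218.26635925]
 [359.73388467 222.89942683]
 [419.51919446 254.48008659]
 [243.05368914 254.41918084]
 [431.00295968 170.80584637]]
```

View pics/w1.png

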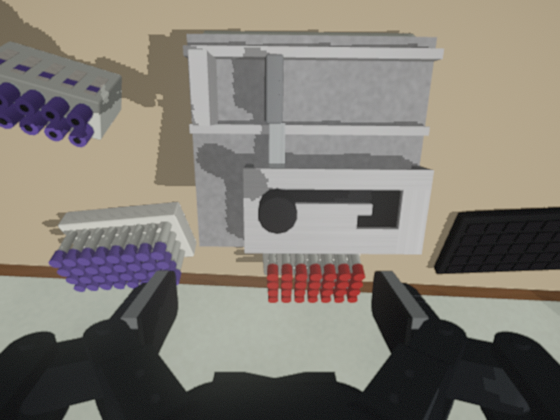

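The wrist view shows the plate corners at (423,253), (244,253) and (433,168), and the knob disc near (278,212). That puts the bed about 2 mm off my estimate, so I refit and then grip and pull the knob.

Run:
```python
from h import *
K=cam("wrist")
P=[(146,110,30),(146,-60,30),(65,110,30),(90,-30,92)]; uv=np.array([(423,253),(244,253),(433,168.5),(278,212)])
f=lambda p:np.r_[(proj(K,[b2w(x,list(p)) for x in P])-uv).ravel(),(p-np.array(BED))*[300,300,300]]
r=least_squares(f,BED); print(r.x,r.fun.round(1))
open("h.py","a").write(f"\nBED={[float(x) for x in r.x]}\n")
import h; h.BED[:]=list(r.x); BED[:]=list(r.x)
def st(m):
    s=manip.get_state(); print(m,round(s["clock"],1),w2b(s["ee_pos"]).round(1),"F",bedrot(BED[2]).inv().apply(s["contact_force"]).round(1),round(s["opening"],2),round(s["grip_force"],1),flush=True)
fr=ori(bedrot(BED[2]),"y",1)
manip.move_l(b2w((90,-30,140)),fr)
print(manip.move_l(b2w((90,-30,65)),threshold=15)); st("down")
manip.close(); st("closed")
y=w2b(manip.get_state()["ee_pos"])
manip.move_l(b2w((90,-10,65)),speed=.1); st("pull20")
K=cam("wrist"); snap("wrist","w2.png"); print(proj(K,b2w((90,-10,92))))
```

```text
[0.57746583 0.03860867 0.0803753 ] [-0.6 -0.8  0.5 -1.1  1.4 -0.8 -1.2  2.6 -1.1  0.5 -0.7]
False
down 3.4 [ 90.6 -30.3  65.9] F [ 0.1 -0.2  0.5] 1.0 0.0
closed 3.9 [ 90.5 -29.2  65.5] F [-1.3  3.8 14.3] 0.32 58.1
pull20 4.3 [ 90.6 -10.4  65.5] F [-0.8 -5.4 12.6] 0.32 59.3
[[276.98477569 284.0276277 ]]
```

View pics/w2.png

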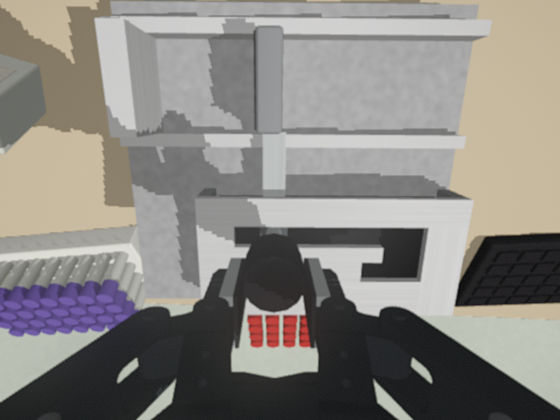

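The knob sits squarely between the pads at about (273,270) and the follower moved with it. I carry on into the notch and release.

```bash
cat >> h.py <<'E'
def st(m):
    s=manip.get_state(); print(m,round(s["clock"],1),w2b(s["ee_pos"]).round(1),"F",bedrot(BED[2]).inv().apply(s["contact_force"]).round(1),round(s["opening"],2),round(s["grip_force"],1),flush=True)
E
python3 - <<'E'
from h import *
for p in [(90,71,65),(115,71,65),(115,51,65)]:
    manip.move_l(b2w(p),speed=.08); st(p)
manip.gripper_open(); st("open")
manip.move_l(b2w((115,51,150)),speed=.2); st("up")
K=cam("wrist"); snap("wrist","w3.png"); print(proj(K,b2w((114,50,92))),proj(K,b2w((90,50,92))))
E
```

```text
(90, 71, 65) 5.5 [90.9 69.2 65.4] F [ 1.8 -9.8  7. ] 0.32 58.7
(115, 71, 65) 6.0 [115.2  68.9  65.2] F [-3.3 -9.2  8.9] 0.31 59.3
(115, 51, 65) 6.4 [115.   50.6  65.3] F [-2.1 -0.2  8.7] 0.32 59.8
open 7.0 [115.  51.  65.] F [ 0.2 -0.1 -0.6] 1.0 0.0
up 7.5 [115.   51.7 150. ] F [ 0.3  0.6 -1.2] 1.01 0.0
[[272.83152194 223.5882631 ]] [[272.80710375 189.59902257]]
```

View pics/w3.png

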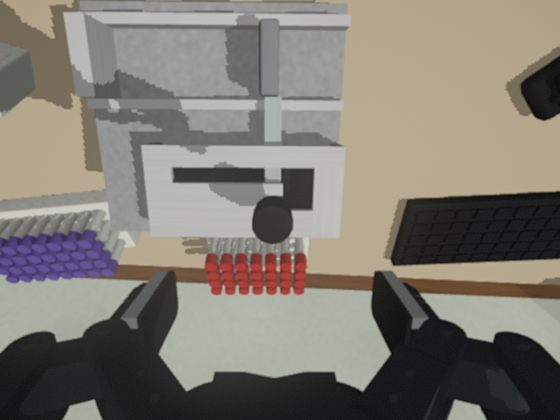

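The knob is parked in the notch at (273,219), as predicted. On to the ten-tube rack.

Run:
```python
from h import *
rk=R.from_euler("z",-.243)
manip.move_to([.606,-.209,.21],ori(rk,"x",1)); s=manip.get_state(); print(s["q"].round(2),s["ee_pos"],s["clock"])
K=cam("wrist"); snap("wrist","w4.png")
print(proj(K,[np.array([.606,-.209,0])+rk.apply([a,b,.064]) for a,b in((.021,.0525),(.021,-.0525),(-.021,-.0525),(-.021,.0525))]))
for z in(140,60,37):
  for sg in(1,-1):
    q=manip.inverse_kinematics(b2w((-5,-24,z)),ori(bedrot(BED[2]),"x",sg)); print(z,sg,None if q is None else q.round(2))
```

```text
[-0.39  0.66  1.03  1.6  -0.59  1.22  0.51] [ 0.60619017 -0.20820678  0.20938621] 8.75
[[297.55759738 138.61714756]
 [295.10550054 247.00675514]
 [252.72814035 246.88003406]
 [250.87788516 138.47911326]]
140 1 [-1.19  0.04  1.15  2.33 -0.18  0.31  0.19]
140 -1 None
60 1 [-0.66  0.3   0.66  2.3  -1.04  0.22  1.  ]
60 -1 [-0.76  0.33  0.78  2.3  -1.15  0.26 -2.04]
37 1 [ 0.42  0.36 -0.56  2.25  1.11  0.2  -1.05]
37 -1 [ 0.42  0.36 -0.56  2.25  1.11  0.2   2.1 ]
```

View pics/w4.png

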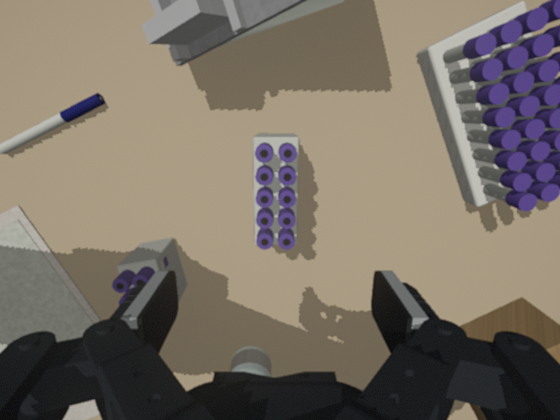

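The rack's edges lie at columns 254 and 298 and its end at row 134, so it is about (+1.5, +3.5) mm from my estimate in its own axes. Before picking it up I check how much reach margin there is at the lane.

Run:
```python
from h import *
B=bedrot(BED[2])
for tau in(-.25,-.12,0,.12,.25):
  o=(R.from_rotvec(tau*B.as_matrix()[:,0])*R.from_quat(ori(B,"x",1))).as_quat()
  for z in(42,80,125):
    q=manip.inverse_kinematics(b2w((-5,-24,z)),o); print(tau,z,None if q is None else q.round(2))
for yaw,ln in ((0,24),(0,20)):
  o=ori(R.from_euler("z",BED[2])*R.from_euler("y",-ln,degrees=True),"x",1)
  for z in(42,80,125):
    q=manip.inverse_kinematics(b2w((-5,-24,z)),o); print(ln,z,None if q is None else q.round(2))
```

```text
-0.25 42 [-1.16  0.58  1.08  2.28 -1.04  0.2   0.73]
-0.25 80 [-1.27  0.47  1.18  2.31 -0.57  0.21  0.32]
-0.25 125 [-1.33  0.2   1.14  2.32  0.44  0.32 -0.61]
-0.12 42 [-0.93  0.44  0.89  2.29 -1.17  0.19  1.  ]
-0.12 80 [-1.07  0.34  1.02  2.31 -0.72  0.21  0.58]
-0.12 125 [-0.88  0.09  0.74  2.32  0.35  0.29 -0.42]
0 42 [-0.57  0.34  0.56  2.28 -1.18  0.19  1.13]
0 80 [-0.8   0.26  0.81  2.31 -0.92  0.25  0.88]
0 125 [-1.16  0.15  1.17  2.33 -0.55  0.31  0.54]
0.12 42 [-0.13  0.31  0.17  2.26 -1.16  0.24  1.22]
0.12 80 [-0.59  0.25  0.69  2.29 -1.14  0.37  1.18]
0.12 125 [-0.88  0.14  0.98  2.31 -0.85  0.41  0.91]
0.25 42 [ 0.28  0.34 -0.19  2.22 -1.09  0.31  1.27]
0.25 80 [-0.19  0.25  0.35  2.26 -1.16  0.47  1.29]
0.25 125 [-0.67  0.18  0.88  2.29 -1.07  0.58  1.19]
24 42 [-0.69  0.38  0.71  2.24 -0.95  0.31  0.89]
24 80 [-0.88  0.31  0.92  2.26 -0.81  0.37  0.76]
24 125 [-1.14  0.19  1.17  2.28 -0.52  0.42  0.51]
20 42 [-0.76  0.43  0.81  2.19 -0.86  0.42  0.78]
20 80 [-0.91  0.36  0.97  2.21 -0.74  0.47  0.68]
20 125 [-1.11  0.24  1.17  2.22 -0.52  0.52  0.5 ]
```

```bash
cat >> h.py <<'E'
TAU=.12
def rpose(base,org):   # tool pose holding the rack whose frame is (base, org)
    o=R.from_rotvec(TAU*base.as_matrix()[:,0])*R.from_quat(ori(base,"x",1))
    return np.array(org)+base.apply([0,0,.051])+o.apply([0,0,.011]), o.as_quat()
E
python3 - <<'E'
from h import *
rk=R.from_euler("z",-.243); c=np.array([.606,-.209,0])+rk.apply([.0015,.0035,0])
p,o=rpose(rk,c)
manip.move_to(p+[0,0,.11],o)
print(manip.move_l(p,o,threshold=12)); st("down")
manip.close(); st("closed")
manip.move_l(p+[0,0,.16],speed=.2); st("lift")
p2,o2=rpose(bedrot(BED[2]),b2w((-3,-22.5,100)))
manip.move_to(p2,o2); st("hover"); print(manip.get_state()["q"].round(2))
K=cam("wrist"); snap("wrist","w5.png")
E
```

```text
False
down 10.0 [   4.1 -245.3  -17.9] F [-0.  -0.4 -0.1] 1.0 0.0
closed 10.5 [   3.8 -245.1  -17.9] F [ 2.4  1.8 10.4] 0.47 59.8
lift 11.5 [  77.3 -244.6  121.8] F [-1.2 -1.2 -2.5] 0.47 60.7
hover 12.5 [ -1.9 -21.9 140.1] F [-0.2 -0.3 -2.4] 0.46 60.8
[-0.97  0.07  1.04  2.31 -0.67  0.4   0.74]
```

View pics/w5.png

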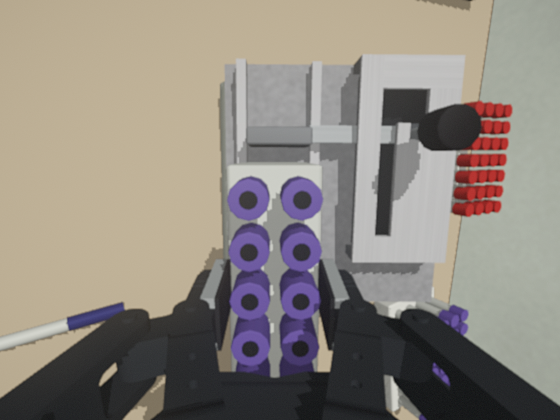

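The rack hangs straight, its end edge at row 164 across columns 229–322. The lane lips are near columns 246 and 313, and the follower bar is parked at row 134. I check the projections before lowering.

Run:
```python
from h import *
K=cam("wrist"); s=manip.get_state(); T=R.from_quat(s["tool_rot"]); B=T*R.from_quat(rpose(R.identity(),[0,0,0])[1]).inv()
org=s["ee_pos"]-rpose(B,[0,0,0])[0]; print("rack in bed",w2b(org).round(1),(bedrot(BED[2]).inv()*B).as_rotvec().round(3))
print(proj(K,[org+B.apply(v) for v in((-.021,.0525,.064),(.021,.0525,.064))]).round(0))
for v in((-28,110,16),(-36,110,16),(28,110,10),(36,110,10),(-26,40,45),(26,40,45),(-26,54,45),(65,-60,30),(146,110,30)): print(v,proj(K,b2w(v)).round(0))
```

```text
rack in bed [ -1.8 -23.7  99.9] [-0.002 -0.    -0.001]
[[225. 160.]
 [323. 160.]]
(-28, 110, 16) [[242.  58.]]
(-36, 110, 16) [[232.  58.]]
(28, 110, 10) [[309.  60.]]
(36, 110, 10) [[319.  60.]]
(-26, 40, 45) [[243. 144.]]
(26, 40, 45) [[310. 144.]]
(-26, 54, 45) [[242. 125.]]
(65, -60, 30) [[351. 262.]]
(146, 110, 30) [[463.  53.]]
```

Run:
```python
from h import *
B=bedrot(BED[2])
p,o=rpose(B,b2w((-2,-21,25))); manip.move_l(p,o,speed=.12); st("near")
p,o=rpose(B,b2w((-2,-21,-4))); print(manip.move_l(p,o,speed=.03,threshold=7)); st("contact"); print(w2b(manip.get_state()["ee_pos"]-rpose(B,[0,0,0])[0]))
K=cam("wrist"); snap("wrist","w6.png")
```

```text
near 14.0 [ -1.9 -19.9  65. ] F [-0.5  1.  -1.5] 0.47 60.8
True
contact 14.8 [ -2.5 -19.5  40.1] F [-0.5  1.2 13.9] 0.46 62.6
[ -2.48899038 -20.85173142   0.06703066]
```

View pics/w6.png

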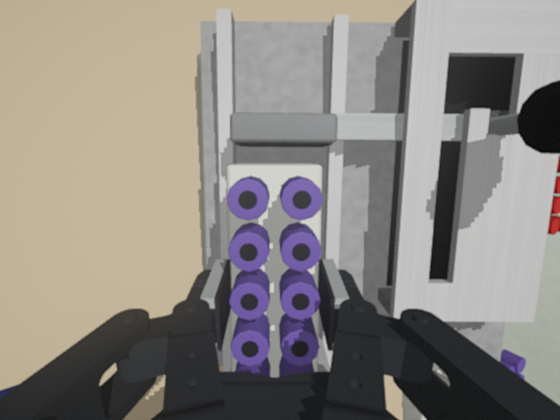

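The rack is in the lane between the lips and clear of the follower. That was my last allowed picture, so from here I rely on forces and numbers: release the rack, retreat and regrip the knob.

Run:
```python
from h import *
manip.gripper_open(); manip.pause(.3); st("rel")
s=manip.get_state(); T=R.from_quat(s["tool_rot"])
manip.move_l(s["ee_pos"]-T.apply([0,0,.11]),speed=.15); st("up")
fr=ori(bedrot(BED[2]),"y",1)
manip.move_to(b2w((114.5,51,150)),fr); st("hover")
# numeric check of the rack: purple caps centroid seen from here, against the expected cap centres
k=cam("wrist"); im=imaging.capture("wrist").astype(int)
m=(im[...,2]>im[...,1]+40)&(im[...,2]>im[...,0]+15)
import cv2
n,l,stt,c=cv2.connectedComponentsWithStats(m.astype(np.uint8)); print([(stt[i,4],*c[i].round()) for i in range(1,n) if stt[i,4]>40])
print(proj(k,[b2w((x,-21+dy,86)) for x in(-13,9) for dy in(-40,0,40)]).round())
print(manip.move_l(b2w((114.5,51,65)),threshold=12)); st("down")
manip.close(); st("closed")
```

```text
rel 15.7 [ -3.1 -19.7  39.7] F [ 0.8  0.5 -0.2] 1.0 0.0
up 16.6 [ -3.1 -32.6 148.7] F [0.6 0.3 0.3] 1.0 0.0
hover 17.3 [113.2  50.2 149.2] F [-0.6 -1.1 -0.4] 1.0 0.0
[(np.int32(1455), np.float64(109.0), np.float64(24.0)), (np.int32(672), np.float64(157.0), np.float64(24.0)), (np.int32(621), np.float64(190.0), np.float64(23.0)), (np.int32(540), np.float64(222.0), np.float64(22.0)), (np.int32(1803), np.float64(128.0), np.float64(59.0)), (np.int32(520), np.float64(192.0), np.float64(59.0)), (np.int32(460), np.float64(223.0), np.float64(58.0)), (np.int32(4569), np.float64(55.0), np.float64(261.0))]
[[ 89.  23.]
 [156.  23.]
 [222.  23.]
 [ 95.  63.]
 [159.  63.]
 [224.  63.]]
False
down 18.1 [114.6  50.6  65.5] F [-0.4  0.4  0.7] 1.0 0.0
closed 18.7 [114.5  50.7  65.4] F [-2.8 -1.8 10.6] 0.32 58.3
```

The cap positions match the expected ones, so the rack is standing upright in the lane. Next I bring the knob out of the notch.

Run:
```python
from h import *
for p in [(114.5,72.5,65),(90,72.5,65),(90,45,65)]:
    manip.move_l(b2w(p),speed=.06); st(p)
print(manip.move_l(b2w((90,26,65)),speed=.03,threshold=10)); st("closing")
K=cam("wrist")
```

```text
(114.5, 72.5, 65) 19.2 [114.5  70.8  65.4] F [ -1.8 -10.3  10.9] 0.32 58.5
(90, 72.5, 65) 19.7 [90.9 70.7 65.5] F [ 1.5 -9.9  9.7] 0.32 58.9
(90, 45, 65) 20.4 [90.8 43.1 65.5] F [ 0.8 -9.4 11.2] 0.31 59.1
True
closing 20.9 [90.8 31.1 65.7] F [0.  4.  8.2] 0.31 59.2
```

Contact came at a follower travel of about 0.060, as expected. Release, retreat and check.

Run:
```python
from h import *
import cv2
manip.gripper_open(); manip.pause(.3); st("open")
manip.move_l(b2w((90,31,150)),speed=.15); st("up")
k=cam("wrist"); im=imaging.capture("wrist").astype(int)
m=(im[...,2]>im[...,1]+40)&(im[...,2]>im[...,0]+15)
n,l,s,c=cv2.connectedComponentsWithStats(m.astype(np.uint8)); print([(int(s[i,4]),*map(float,c[i].round())) for i in range(1,n) if s[i,4]>100])
print("caps",proj(k,[b2w((x,-32.5+dy,86)) for x in(-13,9) for dy in(0,20,40)]).round())
d=(im.max(2)<45).astype(np.uint8); d[260:]=0
n,l,s,c=cv2.connectedComponentsWithStats(d); print([(s[i].tolist(),*map(float,c[i].round())) for i in range(1,n) if s[i,4]>250]); print("knob",proj(k,[b2w((90,30,92)),b2w((90,30,60)),b2w((90,45,92)),b2w((90,15,92))]).round())
```

```text
open 21.8 [90.2 30.3 65.2] F [0.8 0.4 0.6] 1.0 0.0
up 22.5 [ 89.8  31.1 149.6] F [-0.6  0.3  0.1] 1.0 0.0
[(1200, 130.0, 61.0), (544, 177.0, 62.0), (487, 209.0, 62.0), (441, 240.0, 62.0), (1010, 132.0, 94.0), (470, 179.0, 95.0), (420, 210.0, 95.0), (374, 241.0, 96.0), (4530, 67.0, 275.0)]
caps [[173.  65.]
 [205.  65.]
 [237.  65.]
 [176. 102.]
 [207. 102.]
 [238. 102.]]
[([536, 93, 24, 50, 807], 550.0, 118.0), ([407, 211, 153, 49, 6732], 488.0, 237.0)]
knob [[274. 225.]
 [274. 212.]
 [296. 225.]
 [252. 225.]]
```

Run:
```python
from h import *
import cv2
def knob(im,u):
    g=im.max(2)[212:238,u-40:u+41]; r=[]
    for th in(50,60,70):
        w=np.where(np.median(g,axis=0)<th)[0]; r.append((int(w.min()+u-40),int(w.max()+u-40)) if len(w) else None)
    return r
w3=cv2.imread("pics/w3.png"); print("parked",knob(w3,273))
k=cam("wrist"); im=imaging.capture("wrist"); print("now",knob(im,274),proj(k,b2w((90,30,92))))
print(im.max(2)[222,230:320:3].tolist())
# rows for stop / rack end edges, along the lane centre line, grey values
for z,x in((45,0),(64,-2)):
    P=proj(k,[b2w((x,y,z)) for y in(-97,-85,20,40)]).round(); print(z,P.tolist())
```

```text
parked [None, (254, 290), (254, 290)]
now [None, (256, 314), (256, 314)] [[274.01418766 226.04443297]]
[187, 186, 186, 187, 188, 187, 187, 188, 132, 57, 59, 58, 58, 56, 56, 55, 57, 59, 59, 58, 59, 59, 168, 186, 186, 169, 51, 54, 55, 56]
45 [[104.0, 92.0], [120.0, 92.0], [261.0, 92.0], [287.0, 92.0]]
64 [[90.0, 87.0], [108.0, 87.0], [260.0, 87.0], [288.0, 87.0]]
```

The knob reads about 0.060 to 0.061 from the picture. One quick firm nudge will show whether the rack is hard against the stop.

Run:
```python
from h import *
manip.move_l(b2w((90,31,65)),threshold=12); manip.close(); st("closed")
print(manip.move_l(b2w((90,24,65)),speed=.02,threshold=18)); st("push")
manip.gripper_open(); manip.pause(.3); manip.move_l(b2w((90,31,160)),speed=.15); manip.pause(.3); st("up")
im=imaging.capture("wrist"); k=cam("wrist"); r=np.where(im.max(2)[222,225:303]<100)[0]+225; print(r.min(),r.max(),proj(k,b2w((90,30,92))))
import cv2
m=(lambda i:((i[...,2]>i[...,1]+40)&(i[...,2]>i[...,0]+15)))(im.astype(int))
n,l,s,c=cv2.connectedComponentsWithStats(m.astype(np.uint8)); print([(int(s[i,4]),*map(float,c[i].round())) for i in range(1,n) if s[i,4]>100]); print(proj(k,[b2w((-13,-32.5+dy,86)) for dy in(0,20,40)]).round())
```

```text
closed 23.9 [90.5 31.2 65.5] F [-1.   1.  11.8] 0.32 58.3
True
push 24.2 [90.5 30.8 65.6] F [-1.6  6.8  8.7] 0.32 58.6
up 26.1 [ 89.7  30.9 159.5] F [ 0.6  0.1 -0. ] 1.0 0.0
256 302 [[273.9435916  221.01829876]]
[(1082, 136.0, 64.0), (485, 182.0, 64.0), (435, 212.0, 65.0), (392, 242.0, 65.0), (435, 124.0, 94.0), (416, 153.0, 95.0), (424, 184.0, 96.0), (378, 213.0, 96.0), (341, 242.0, 97.0), (4409, 70.0, 272.0)]
[[178.  67.]
 [208.  67.]
 [239.  67.]]
```

The follower barely moved under the push (0.4 mm), so the rack is solid against the stop. Handing in.

```bash
python3 -c "
from cell import manip
print(manip.sign_off(), manip.get_state()['clock'])"
```

```text
the job is handed in; nothing more can be done
the job is handed in; nothing more can be done
```

The ten-tube rack is in the feeder and the follower, at about 0.060 m travel, is closed on it; when I pushed on the knob the follower moved only 0.4 mm, so I take the rack to be hard against the stop. The job was handed in at about 26 s.

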